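Set the jaw gap of a strip thicknesser with a gauge blade

ROBOT

A 7-joint arm with a two-finger parallel gripper is mounted at the origin on the work surface. World frame = base frame: x ahead of the robot, y to its left, z up, the work surface at z = 0. Lengths are in mm, angles in rad, forces in N, time in s.
With the tool pointing down it reaches from about 425 to 950 mm from the base axis. Payload 4.7 kg.
Tool frame: the origin (TCP) lies between the finger pads; the fingertips stand 25 mm ahead of it and the grasp point (between the pads) lies 6 mm ahead of it; z points along the fingers, y is the line along which they close (so a half turn about z gives the same grasp; the last joint's range is limited). The gripper opens to 87 mm and grips with 3 to 60 N. Pads are 19 mm wide; open, the fingers measure 117 mm over their backs; the gripper's body (75 mm by 190 mm) begins 51 mm behind the grasp point.
Start: joints at [-1.159, 0.469, -0.049, 1.532, 0.024, 1.141, -0.082], TCP at [287.961, 610.512, 247.573] pointing down, gripper open.
Joint ranges: [-2.59, 2.59], [-0.33, 1.99], [-1.39, 1.29], [0.1, 2.45], [-1.04, 4.18], [0.21, 1.99], [-2.66, 2.66]. Speed limits (rad/s): [2.57, 2.57, 3.14, 3.14, 3.14, 3.14, 3.14].

INTERFACE

Orientations are given as a rotation vector (axis times angle).
In Python, from plant import robot gives the robot as it stands. Calls block until the motion is done:
- robot.move_ptp(position, orientation): joint-space move of the TCP to a pose.
- robot.servo_line(position, ori=None, velocity=150, guard=None): straight line of the TCP; ori=None keeps the orientation; velocity is the mean speed in mm/s. With guard (N) it stops when the force on the tool has changed by that much, and returns True; else False.
- robot.set_joints(angles): joint-space move.
- robot.grip(opening): opening from 0.0 (shut) to 1.0 (fully open); the grip force is fixed at half the most; returns when the fingers have stopped.
- robot.dwell(seconds).
- robot.inverse_kinematics(position, orientation): joint angles nearest the present ones, or None.
- robot.state(): the state.
- robot.snapshot(name): name is "scene" or "top" or "wrist"; returns the picture (420x560x3 uint8, blue, green, red); there is no depth.
- robot.camera_params(name): a dict with "fx", "fy", "cx", "cy" (pixels), "eye" and "rotation" of the camera in the world; the wrist camera has in their place "T_tool_cam" (4x4, takes a point from camera to tool coordinates, whose origin is the TCP and whose axes are the flange's). Camera axes: x right, y down, z forward; pixel columns grow to the right and rows downward; lengths in mm; the calibration is good to about 2 mm. A picture is of the moment at which its call begins: read the wrist's pose just before it. camera_params takes no time and is no camera call.
A pose or a line that the arm cannot do raises robot.MotionError and nothing moves.
- robot.hand_in(): hands the job in; it is judged then, once.
Trained networks look in the newest picture that a camera, given by its name, has taken for a name from the list of things; names that differ only in an ending like _2 or _b are one class to them, and where a whole thing is asked for, a point or a joint stands for the part that bears it (a point fixed in the world has none). Each returns a list of dicts, best first, with "score" (0 to 1); they miss things now and then, are a little off and sometimes report something else, mostly with a low value. They report only what shows in the picture. A call takes as long as a camera call. They do not tell look-alikes from the thing itself.
- robot.search_frame(camera, name): "uv" ([column, row] in pixels, amid what is visible of it).
- robot.outline_of(camera, name): "mask" (420x560 bool, what is visible of it) and "uv" ([column, row] in pixels, amid what is visible of it).
- robot.tip_of(camera, name): "uv" ([column, row] in pixels: a listed point, or the origin of a listed thing).
The state is a dict: "time": time; "joint_pos": joint angles; "joint_vel": joint speeds; "joint_torque": joint torques, N m; "tcp_pos": TCP position; "tool_rot": TCP orientation; "ft_force": force on the tool from outside, world axes, zero at the start; "torque": the same for the moment, N m; "opening": opening from 0.0 (shut) to 1.0 (fully open); "grip_force": force on a finger pad.
Only numpy, scipy, OpenCV 4.12 (cv2) and the standard library are available. Lean on these libraries where they do the work, as an engineer would, in place of code of your own. Each camera call takes 0.05 s, during which the arm holds its last target. There are 200 camera calls.

TASK

Pick up the steel gauge blade by its wooden handle, slide it along the thicknesser's bed under the jaw until its tip rests gently against the end stop, and let go of it. Then turn the black knob clockwise until the jaw just drags on the blade: a light but definite press of about 10 newtons, never a hard clamp. Leave the blade in the gap and don't disturb the other things on the bench.

Things in the scene. Friction and masses are not known exactly. Their poses are not given: they have to be found in the camera images.
- gauge: Gauge: flat steel blade 150 long (x) x 22 wide (y) x 4 thick (z) mm, the last 12 mm of the tip narrowed to 15 mm, with an upright wooden handle on the other end: 40 long x 18 wide, from 4 to 36 mm above the underside. About 0.12 kg, lying flat. Origin: middle of the underside; +x points to the tip; the handle's centre is at x = -55 mm.
- gauge_tip (a point): Middle of the gauge's tip end, on its underside (75 mm ahead of the gauge's origin).
- gauge_grip (a point): Point in the wooden handle at which to grip it, 26 mm above the underside; pinch it across its 18 mm width (the gauge's y).
- thicknesser: Green bench tool, fixed. +x: the way the gauge is slid in, roughly to the robot's right; origin at bench level under the jaw. Base plate 12 mm high, 150 wide, x -145 to +65 mm. A bridge (posts at y = +-52 mm, 20 mm wide; crossbeam x +-18 mm, 100 to 118 mm above the bench) carries the knob on top and the jaw below.
- mouth (a point): Entry of the guide channel, 87 mm before the jaw, 40 mm above the bench. Steel bed 60 mm wide, thicknesser x -140 to +22 mm; its top is 0 to 5 mm above this point, different each time: feel for it. Two cheeks on it, 8 mm high, x -65 to -22 mm, leave a channel 25 mm wide; flared lips widen it to about 50 mm at the mouth.
- gap (a point): Point 40 mm above the bench under the jaw (dark steel foot 20 x 18 mm). The jaw starts 3 to 10 mm above the gauge blade. It is sprung: once it touches the blade its press grows by 6 N per mm of jaw travel (about 36 N per rad of knob, a little less by contact give). Right is about 10 N (4 to 16); over 24 N, from jaw or from ramming the stop, spoils it.
- stop (a point): Middle of the end stop's face, 26 mm beyond the jaw's axis along the thicknesser's x, 40 mm above the bench (the stop reaches from 12 to 64 mm). Axes as the thicknesser's. The gauge is home when its tip meets this face.
- knob_grip (a point): On the vertical axis of the knob, 142 mm above the bench: the height to grip. The knob is round, black, ribbed, 40 mm in diameter, from 130 to 155 mm above the bench, 12 mm clear of the crossbeam; it does not rise or sink when turned.
- screw (a joint): Knob angle, rad: 0 is fully up, starts at 0 to 0.25, grows when turned clockwise seen from above, up to 3.0. The jaw comes down 6 mm per rad. It turns freely with a steady friction of about 0.16 Nm and stays where left; when the jaw bears on the blade the turning moment rises by 0.006 Nm per N of jaw press (about 0.06 Nm more at 10 N).
- strip: Bystander: strip of light wood 150 x 24 x 6 mm, no handle, lying near the gauge. Origin: middle of its underside.
- tape: Bystander: roll of tape, 90 mm across, 22 mm high. Origin: centre of the underside.
- spray: Bystander: spray can, 52 mm across, 160 mm high. Origin: centre of the underside.
- jar: Bystander: glass jar, 64 mm across, 80 mm high. Origin: centre of the underside.
- hammer: Bystander: hammer lying flat. Origin: under its middle.
- driver: Bystander: screwdriver lying flat. Origin: under its middle.
- mug: Bystander: white mug, 76 mm across, 90 mm high. Origin: centre of the underside.
There are look-alikes about, which are no part of the job. What is shaped like the gauge but blue, green or turquoise is not meant.

How it is judged:
By the outcome, as a careful person would: the job done as asked, in the order asked, and still so for the second after the job is handed in, with the robot touching nothing.
It also fails if it takes over 70 s, if anything falls off the work surface, if the arm or the gripper's body presses on something with over 40 N, if the wrist force passes 120 N, or if a joint passes its speed limit or range.

## Working session

There is one attempt and no reset: what is moved stays moved. The work goes in short steps, each a Python script; the robot and the scene stay as the last script left them, time stands still between calls to the robot, and variables do not carry over. Pictures are saved under pics/ and viewed, at most 10 in all, crops included, and the job is handed in when it is done.

```bash
ls; mkdir -p pics; cat > h.py <<'E'
import numpy as np, cv2
from scipy.spatial.transform import Rotation as R
from plant import robot
def cam(name):
    p=robot.camera_params(name)
    if "T_tool_cam" in p:
        s=robot.state(); T=np.eye(4); T[:3,:3]=R.from_rotvec(s["tool_rot"]).as_matrix(); T[:3,3]=s["tcp_pos"]
        C=T@np.array(p["T_tool_cam"]); return p,C[:3,3],C[:3,:3]
    return p,np.array(p["eye"]),np.array(p["rotation"])
def ray(c,uv):
    p,e,r=c
    return e, r@np.array([(uv[0]-p["cx"])/p["fx"],(uv[1]-p["cy"])/p["fy"],1])
def atz(c,uv,z):
    e,d=ray(c,uv); return e+d*(z-e[2])/d[2]
def tri(c1,u1,c2,u2):
    (e1,d1),(e2,d2)=ray(c1,u1),ray(c2,u2)
    s=np.linalg.lstsq(np.c_[d1,-d2],e2-e1,rcond=None)[0]
    a,b=e1+s[0]*d1,e2+s[1]*d2; return (a+b)/2,np.linalg.norm(a-b)
E
cat > a.py <<'E'
from h import *
np.set_printoptions(precision=1,suppress=True)
for n in("scene","top"):
    cv2.imwrite(f"pics/{n}0.png",robot.snapshot(n))
    c=cam(n); print(n,c[1],c[2].tolist(),c[0]["fx"])
    for k in["gauge","gauge_tip","gauge_grip","mouth","gap","stop","knob_grip"]:
        print(k,[(np.round(d["uv"]),round(d["score"],2),atz(c,d["uv"],{"gauge":0,"gauge_tip":0,"gauge_grip":26,"knob_grip":142}.get(k,40))) for d in robot.tip_of(n,k)[:3]])
print(robot.state())
E
python3 a.py
```

```text
pics
scene [1185.9   99.9  829.4] [-1.743014020446701, -1.7693937683000929, 0.7731979594330649] 386.42553457287346Traceback (most recent call last):
  File "a.py", line 7, in <module>
    print(k,[(np.round(d["uv"]),round(d["score"],2),atz(c,d["uv"],{"gauge":0,"gauge_tip":0,"gauge_grip":26,"knob_grip":142}.get(k,40))) for d in robot.tip_of(n,k)[:3]])
                                                    ~~~^^^^^^^^^^^^^^^^^^^^^^^^^^^^^^^^^^^^^^^^^^^^^^^^^^^^^^^^^^^^^^^^^^^^^^^^^^^^^^^
  File "h.py", line 14, in atz
    e,d=ray(c,uv); return e+d*(z-e[2])/d[2]
                                       ~^^^
IndexError: invalid index to scalar variable.
```

Rotation is a rotation vector.

```bash
sed -i 's/np.array(p\["rotation"\])/R.from_rotvec(p["rotation"]).as_matrix()/' h.py; python3 a.py
```

```text
scene [1185.9   99.9  829.4] [[-0.02355022745886283, 0.6937244149917144, -0.7198554180049211], [0.9995212369111887, 0.001885266210609901, -0.030882725508654063], [-0.020066981590751598, -0.7202380730117779, -0.6934366837960895]] 386.42553457287346
gauge [(array([330., 254.]), 0.64, array([492. , 194.7,   0. ])), (array([351., 215.]), 0.56, array([338.8, 268.1,   0. ])), (array([445., 212.]), 0.55, array([323.1, 553.8,   0. ]))]
gauge_tip [(array([366., 206.]), 0.9, array([296.6, 316.6,   0. ])), (array([304., 248.]), 0.84, array([469.8, 122.2,   0. ])), (array([369., 167.]), 0.74, array([ 96.1, 353.9,   0. ]))]
gauge_grip [(array([432., 198.]), 0.96, array([289.8, 517.3,  26. ])), (array([337., 220.]), 0.84, array([382.6, 218.6,  26. ])), (array([362., 182.]), 0.72, array([210. , 312.4,  26. ]))]
mouth [(array([238., 251.]), 0.96, array([517.4, -54.3,  40. ])), (array([198., 233.]), 0.18, array([ 453.1, -174.8,   40. ]))]
gap [(array([207., 258.]), 0.76, array([ 540.7, -136. ,   40. ]))]
stop [(array([193., 260.]), 0.56, array([ 547.3, -170.1,   40. ]))]
knob_grip [(array([199., 229.
[... 951 characters left out ...]
ay([ 552.6, -140.3,   40. ]))]
stop [(array([370., 183.]), 0.7, array([ 555.6, -165.4,   40. ]))]
knob_grip [(array([368., 185.]), 0.79, array([ 537.8, -139.2,  142. ])), (array([343., 114.]), 0.44, array([723.4, -72.8, 142. ])), (array([242., 203.]), 0.31, array([485.8, 186.9, 142. ]))]
{'time': 0.9, 'joint_pos': array([-1.2,  0.5, -0. ,  1.5,  0. ,  1.1, -0.1]), 'joint_vel': array([ 0.,  0.,  0., -0.,  0.,  0.,  0.]), 'joint_torque': array([  0. , -50.8,  -0.1, -23.6,  -0.1,   0. ,   0. ]), 'tcp_pos': array([288. , 610.5, 247.6]), 'tool_rot': array([0.7, 3.1, 0. ]), 'ft_force': array([ 0. ,  0.2, -0.1]), 'torque': array([ 0. , -0. , -0.1]), 'grip_force': 0.0, 'opening': 0.9984781349131905}
```

View pics/scene0.png

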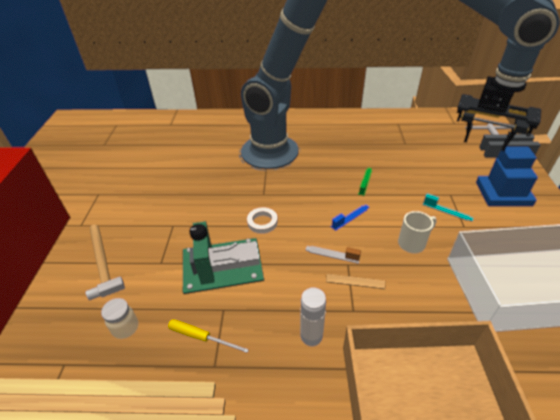

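View pics/top0.png

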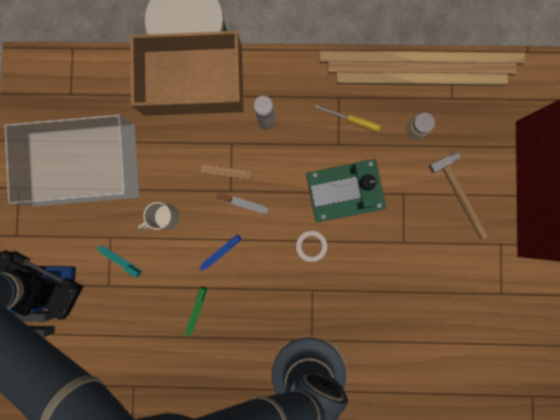

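The scene shows the true gauge (steel blade, brown handle) with its handle at about (353,254) and tip at about (305,249). In the top view the handle is at (222,198) and the tip at (267,211), with the strip beside it at (226,172). The thicknesser is at (345,190) top, with its knob at (368,182). The blue, green and turquoise ones are look-alikes.

Next: close looks at the thicknesser, then at the gauge.

```bash
cat >> h.py <<'E'
np.set_printoptions(precision=2,suppress=True)
def down(a):
    c,s=np.cos(a),np.sin(a)
    return R.from_matrix(np.array([[c,s,0],[s,-c,0],[0,0,-1]])).as_rotvec()
E
cat > b.py <<'E'
from h import *
a1=np.radians(-75)
for nm,p,a in(("tool",[525,-95,300],a1),("gau",[500,250,220],np.radians(-108))):
  for k in range(2):
    q=robot.inverse_kinematics(p,down(a+k*np.pi)); print(nm,k,q)
def look(nm,p,a,keys,fn):
    robot.move_ptp(p,down(a)); robot.dwell(0.2)
    c=cam("wrist"); im=robot.snapshot("wrist"); cv2.imwrite(fn,im)
    print("cam",c[1],c[2][:,2])
    for k in keys:
        print(k,[(np.round(d["uv"]),round(d["score"],2),atz(c,d["uv"],{"gauge":0,"gauge_tip":0,"gauge_grip":26,"knob_grip":142}.get(k,40))) for d in robot.tip_of("wrist",k)[:2]])
    print(robot.state()["time"],robot.state()["joint_pos"])
def pick(p,a):
    v=[abs(q[6]) if (q:=robot.inverse_kinematics(p,down(a+k*np.pi))) is not None else 9 for k in range(2)]
    return a+np.pi*int(np.argmin(v))
p=[525,-95,300]; look("t",p,pick(p,a1),["mouth","gap","stop","knob_grip"],"pics/w1.png")
p=[500,240,220]; look("g",p,pick(p,np.radians(-108)),["gauge","gauge_tip","gauge_grip","strip"],"pics/w2.png")
E
python3 b.py; python3 -c "
import cv2,numpy as np;cv2.imwrite('pics/w12.png',cv2.resize(np.hstack([cv2.imread('pics/w1.png'),cv2.imread('pics/w2.png')]),(800,300)))"
```

```text
tool 0 [-0.79  0.31  1.12  1.84 -0.31  1.18 -2.44]
tool 1 [-0.43  0.21  0.64  1.83 -0.14  1.15  0.51]
gau 0 [-0.35  0.32 -0.24  1.83  0.09  1.    2.2 ]
gau 1 [-0.83  0.31  0.37  1.86 -0.13  0.99 -0.72]
cam [503.74 -17.87 436.31] [ 0.07 -0.28 -0.96]
mouth []
gap [(array([292., 218.]), 0.67, array([ 544.08, -141.39,   40.  ]))]
stop []
knob_grip [(array([294., 255.]), 0.73, array([ 544.31, -141.75,  142.  ]))]
3.9833 [-0.43  0.21  0.64  1.83 -0.14  1.15  0.51]
cam [524.41 314.23 356.79] [-0.09 -0.27 -0.96]
gauge [(array([289., 220.]), 0.72, array([491.12, 200.02,   0.  ]))]
gauge_tip [(array([293., 288.]), 0.75, array([471.03, 125.14,   0.  ])), (array([ 62., 169.]), 0.69, array([296.79, 318.52,   0.  ]))]
gauge_grip [(array([173., 244.]), 0.87, array([379.36, 220.05,  26.  ])), (array([292., 172.]), 0.65, array([509.85, 250.39,  26.  ]))]
strip [(array([367., 144.]), 0.88, array([578.5 , 257.02,  40.  ])), (array([290., 219.]), 0.28, array([495.4 , 213.05,  40.  ]))]
5.7333 [-0.93  0.32  0.51  1.88 -0.19  0.99 -0.65]
```

View pics/w12.png

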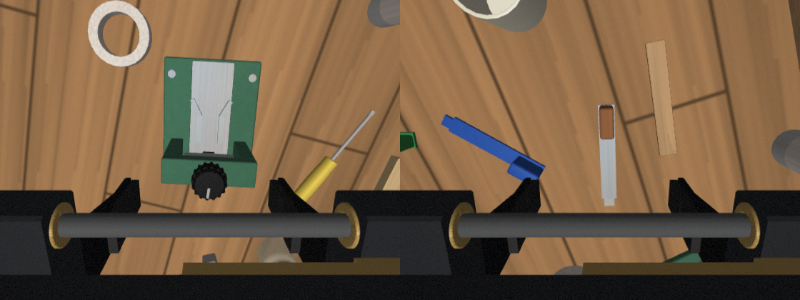

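Left (wrist over the tool): the knob at scaled (208,180), the bed centreline from (212,62) to (210,153). Right: the gauge handle at scaled (606,120) and tip at (608,204), with the strip about 75 mm away. The gauge points agree (131 mm from grip to tip against 130). I'll measure the bed axis by colour, then grasp.

```bash
cat > c.py <<'E'
from h import *
# bed edges in w1.png, camera pose as at that time (recomputed from commanded pose)
p=robot.camera_params("wrist"); a=np.radians(-75)+np.pi
T=np.eye(4);T[:3,:3]=R.from_rotvec(down(a)).as_matrix();T[:3,3]=[525,-95,300]
C=T@np.array(p["T_tool_cam"]); c=(p,C[:3,3],C[:3,:3])
im=cv2.imread("pics/w1.png"); hsv=cv2.cvtColor(im,cv2.COLOR_BGR2HSV)
g=((hsv[...,1]<60)&(hsv[...,2]>100)).astype(np.uint8)
n,l,s,ce=cv2.connectedComponentsWithStats(g)
k=l[130,295]; print(s[k])
L=[];Rr=[]
for v in range(95,140,4):
    u=np.where(l[v]==k)[0]; L.append(atz(c,(u.min()-.5,v),42.5));Rr.append(atz(c,(u.max()+.5,v),42.5))
L=np.array(L);Rr=np.array(Rr)
for e in(L,Rr,(L+Rr)/2):
    f=np.polyfit(e[:,1],e[:,0],1); print(f,np.degrees(np.arctan2(-1,-f[0])), e[0])
print("width",np.linalg.norm(L[0]-Rr[0]))
v=np.where((l==k).any(1))[0].min(); print("bed start",atz(c,(297,v),42.5))
# knob: black blob
kb=((hsv[...,2]<60)).astype(np.uint8); n,l,s,ce=cv2.connectedComponentsWithStats(kb)
k=l[255,291]; print("knob",s[k],ce[k])
c1=cam("scene");c2=cam("top")
for nm,u1,u2 in(("mouth",(238,251),(332,193)),("gap",(207,258),(362,184)),("stop",(193,260),(370,183)),("knob",(199,229),(368,185))):
    print(nm,tri(c1,u1,c2,u2))
E
python3 c.py
cat > d.py <<'E'
from h import *
g=np.array([509.7,249.7]); a=np.radians(-107.3)+np.pi
robot.grip(0.55)
robot.move_ptp([*g,110],down(a))
robot.servo_line([*g,50],velocity=150)
print(robot.servo_line([*g,32],velocity=60,guard=8))
robot.grip(0.0); s=robot.state(); print(s["opening"]*87,s["grip_force"],s["tcp_pos"],s["ft_force"],s["time"])
robot.servo_line([*g,150],velocity=150); robot.dwell(.2)
s=robot.state(); print(s["opening"]*87,s["grip_force"],s["ft_force"],s["time"])
c=cam("wrist"); cv2.imwrite("pics/w3.png",robot.snapshot("wrist"))
for k in("gauge_tip","gauge_grip"): print(k,[(d["uv"],d["score"],atz(c,d["uv"],118 if k=="gauge_tip" else 144)) for d in robot.tip_of("wrist",k)])
E
python3 d.py
```

```text
[ 265   85   64  132 7333]
[ -0.2  482.33] -78.83534588111954 [486.4  -21.28  42.5 ]
[ -0.22 543.4 ] -77.43169345461426 [544.42  -5.74  42.5 ]
[ -0.21 512.76] -78.13105649367836 [515.41 -13.51  42.5 ]
width 60.06855858364347
bed start [511.85  -4.47  42.5 ]
knob [ 268  227   50   53 1957] [292.57 252.32]
mouth (array([524.24, -54.89,  48.85]), np.float64(1.7658911561298563))
gap (array([ 550.41, -135.87,   51.19]), np.float64(7.995943328979404))
stop (array([ 555.05, -165.46,   48.34]), np.float64(5.028753460296061))
knob (array([ 537.18, -138.97,  146.46]), np.float64(0.8721360768825864))
False
17.95007541786394 29.999544555321336 [509.65 249.79  32.1 ] [-0.12  0.69  1.09] 8.8
17.56242545502089 29.99957840424031 [ 0.16  0.11 -0.99] 9.9333
gauge_tip []
gauge_grip [([287.6, 286.1], 0.8, array([509.84, 251.28, 144.  ]))]
```

View pics/w3.png

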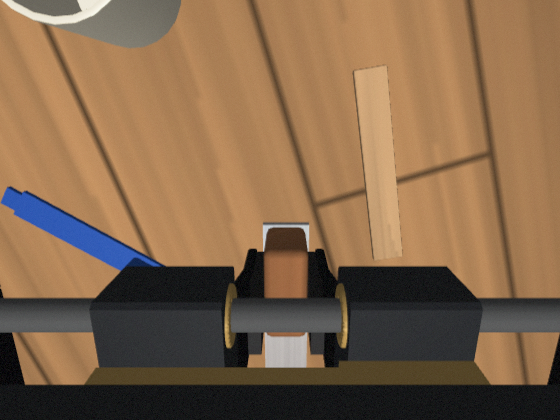

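Gauge held (18 mm, centred). The bed measures 60 mm wide at the right height. Its axis is at −78.1°, with the jaw near (542.6,−141.4), which agrees with the networks. Next: carry it over and feel for the bed.

```bash
cat >> h.py <<'E'
A=np.radians(-78.1); D=np.array([np.cos(A),np.sin(A)]); N=np.array([-D[1],D[0]]) # N: thicknesser y
J=np.array([542.7,-141.3]); TOOL=A+np.pi
def th(x,y=0): return J+x*D+y*N          # thicknesser xy -> world
def thf(): 
    s=robot.state(); f=s["ft_force"]; d=s["tcp_pos"][:2]-J
    return np.array([d@D,d@N,s["tcp_pos"][2],f[:2]@D,f[:2]@N,f[2],s["torque"][2],s["time"]])
E
cat > e.py <<'E'
from h import *
robot.move_ptp([*th(-207),150],down(TOOL)); 
robot.servo_line([*th(-207),88],velocity=150); robot.dwell(.2); print(thf())
print(robot.servo_line([*th(-207),66],velocity=12,guard=2)); print(thf())
z=robot.state()["tcp_pos"][2]
robot.servo_line([*th(-207),z+.8],velocity=20); robot.dwell(.1); print(thf(),z)
cv2.imwrite("pics/s4.png",robot.snapshot("scene"));cv2.imwrite("pics/t4.png",robot.snapshot("top"))
a=cv2.imread("pics/s4.png")[190:310,150:350];b=cv2.imread("pics/t4.png")[130:250,260:460]
cv2.imwrite("pics/st4.png",cv2.resize(np.hstack([a,b]),(800,240),interpolation=cv2.INTER_CUBIC))
E
python3 e.py
```

```text
[-207.18    0.88   88.96    1.02   -0.37   -1.04    0.02   11.62]
True
[-207.14   -0.02   76.11   -1.12    0.14    3.09    0.03   12.67]
[-207.07   -0.42   76.62    0.74    0.05   -1.95    0.01   13.02] 76.11163608047158
```

View pics/st4.png

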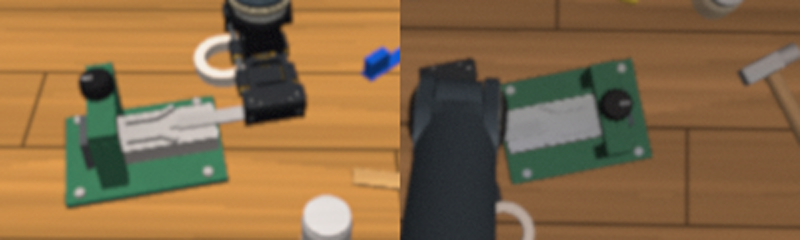

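The blade (crop left, tip near (215,117)) lies on the bed at the flared mouth, in line with the channel. Contact puts the bed at about 44 mm, which is within 40–45. Now the slide.

```bash
cat > f.py <<'E'
from h import *
z=76.8
for x in(-180,-160,-140,-120,-110):
    h=robot.servo_line([*th(x),z],velocity=50,guard=6); print(x,h,thf())
    if h: break
E
python3 f.py
```

```text
-180 False [-179.97   -0.01   76.79   -0.91    0.82   -0.41    0.03   13.81]
-160 False [-159.74   -0.04   76.79   -0.42    1.02   -0.7    -0.     14.36]
-140 False [-139.76   -0.06   76.78    0.1    -0.1     0.37    0.04   14.91]
-120 False [-119.74   -0.06   76.77   -0.73    0.01   -1.6    -0.01   15.46]
-110 False [-109.52   -0.07   76.8    -0.91   -0.78   -0.71    0.05   15.81]
```

```bash
cat > g.py <<'E'
from h import *
h=robot.servo_line([*th(-92),76.6],velocity=8,guard=3.5); print(h,thf())
robot.dwell(.2)
F=np.mean([ (robot.dwell(.03),thf())[1] for _ in range(5)],0); print(F)
E
python3 g.py
```

```text
True [-102.66   -0.05   76.65   -0.12    0.31    4.69    0.03   16.98]
[-102.65   -0.06   76.63   -0.07   -0.19    5.57    0.     17.27]
```

The guard tripped on vertical bed contact, not the stop. I'll raise slightly and go on.

```bash
cat > g.py <<'E'
from h import *
x=thf()[0]
robot.servo_line([*th(x-1),77.4],velocity=15); robot.dwell(.2); print(thf())
h=robot.servo_line([*th(-92),77.4],velocity=8,guard=3.5); print(h,thf())
robot.dwell(.1)
F=np.mean([ (robot.dwell(.03),thf())[1] for _ in range(5)],0); print(F)
E
python3 g.py
```

```text
[-103.79   -0.26   77.13   -0.      0.27   -0.97   -0.     17.81]
True [-102.73   -0.43   76.91    1.      0.81    0.3     0.13   18.37]
[-102.8    -0.43   76.72    0.7     0.66    0.45    0.06   18.57]
```

```bash
cat > g.py <<'E'
from h import *
x0=thf()[0]
for i in range(8):
    h=robot.servo_line([*th(x0+.4*(i+1)),77.2],velocity=8,guard=6); robot.dwell(.06)
    F=np.mean([(robot.dwell(.02),thf())[1] for _ in range(4)],0); print(h,F)
    if h or F[3]<-5: break
E
python3 g.py
```

```text
False [-102.53   -0.28   77.04   -0.7     0.45   -0.81    0.01   19.04]
False [-102.48   -0.21   77.09   -1.58   -0.3    -0.33   -0.04   19.42]
False [-102.4    -0.14   77.11   -4.89   -0.34   -0.09   -0.04   19.79]
False [-102.39   -0.14   77.1    -6.2    -0.31    0.42   -0.07   20.17]
```

The stop is found at x = −102.4 with force rising as expected. Ease off, set down, release, retreat.

```bash
cat > k.py <<'E'
from h import *
x=-102.3
robot.servo_line([*th(x),76.5],velocity=10); robot.dwell(.2); print(thf())
robot.grip(0.5); robot.dwell(.1); print(thf())
p=robot.state()["tcp_pos"]; robot.servo_line([*p[:2],150],velocity=120); 
robot.servo_line([*th(-120),260],velocity=250)
c=cam("wrist"); cv2.imwrite("pics/w5.png",robot.snapshot("wrist"))
for k,z in(("gauge_grip",70),("knob_grip",142),("gauge",44)):
  for d in robot.tip_of("wrist",k)[:2]:
    q=atz(c,d["uv"],z)[:2]-J; print(k,d["score"],d["uv"],q@D,q@N)
for b in(0,1):
  for da in np.radians([0,30,60,90]):
    q=robot.inverse_kinematics([*J,148],down(TOOL+da+b*np.pi)); print(b,np.degrees(da),q)
print(robot.state()["time"])
E
python3 k.py
```

```text
[-102.49   -0.03   76.71   -4.44   -1.74    3.85   -0.05   20.68]
[-102.31    0.03   76.51   -0.22    0.38   -0.4     0.     21.52]
gauge_grip 0.6 [288.7, 206.1] -104.87807857069443 -0.24285472054358453
knob_grip 0.96 [287.7, 353.5] -1.2294998337581098 -0.6657686246942562
gauge 0.83 [287.8, 249.8] -50.64358870023933 -1.011048349771059
0 0.0 [-0.18  0.42  0.47  1.93 -0.25  0.85  0.62]
0 29.999999999999996 [-0.13  0.41  0.4   1.93 -0.21  0.84  1.11]
0 59.99999999999999 [-0.05  0.4   0.3   1.92 -0.15  0.84  1.58]
0 90.0 [ 0.02  0.4   0.2   1.92 -0.11  0.84  2.06]
1 0.0 [-0.6   0.64  1.11  1.95 -0.69  1.   -2.09]
1 29.999999999999996 [-0.48  0.53  0.9   1.95 -0.52  0.92 -1.73]
1 59.99999999999999 [-0.41  0.49  0.79  1.94 -0.44  0.89 -1.28]
1 90.0 [-0.35  0.46  0.7   1.94 -0.39  0.87 -0.81]
23.0833
```

View pics/w5.png

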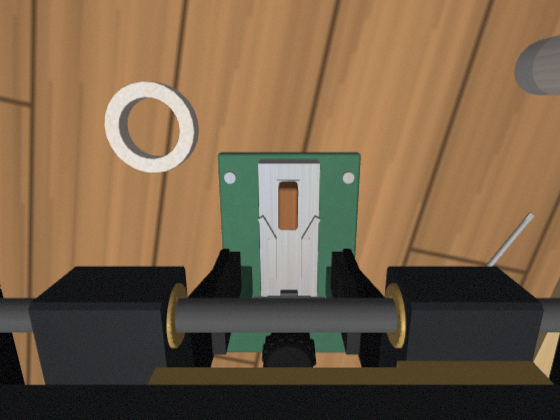

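The blade is under the jaw with its handle at (288,205) and the channel straight ahead. The tip sits at the stop: gauge origin −50.6 against −49 expected, within the network's error. Knob next: grip with room to turn clockwise, taking a first few steps.

```bash
cat >> h.py <<'E'
A0=TOOL+np.radians(65); K=J+(-0.6)*D+(-0.3)*N
def rd(n=6):
    v=[]
    for _ in range(n):
        s=robot.state(); r=R.from_rotvec(s["tool_rot"]).as_matrix()[:2,0]
        v.append([(A0-np.arctan2(r[1],r[0])+np.pi)%(2*np.pi)-np.pi,s["torque"][2],s["joint_torque"][6],*s["ft_force"],s["time"]]); robot.dwell(.015)
    return np.mean(v,0)
def steps(angs):
    o=[]
    for t in angs:
        robot.servo_line([*K,149],ori=down(A0-t),velocity=100); o.append(rd()); print(round(t,3),np.round(o[-1],3))
    return o
E
cat > m.py <<'E'
from h import *
robot.grip(1.0)
robot.move_ptp([*K,200],down(A0)); 
print(robot.servo_line([*K,149],velocity=100,guard=8)); print("pre",np.round(rd(),3),robot.state()["tcp_pos"])
robot.grip(0.0); s=robot.state(); print(s["opening"]*87,s["grip_force"],s["tcp_pos"]); print("gr",np.round(rd(),3))
steps([.05,.1,.15,.2])
E
python3 m.py
```

```text
False
pre [-0.   -0.   -0.    0.24  0.3   0.28 25.99] [ 542.9  -140.92  149.81]
38.931158277645096 29.99996135942638 [ 542.39 -140.22  148.99]
gr [-0.   -0.02  0.01 -0.12  1.92  0.6  26.95]
0.05 [ 0.05 -0.17  0.15  0.71  3.29  0.09 27.3 ]
0.1 [ 0.1  -0.12  0.14  0.89  4.24  0.28 27.65]
0.15 [ 0.15 -0.15  0.14  0.83  5.39  0.37 28.  ]
0.2 [ 0.2  -0.12  0.11  1.11  5.37  0.38 28.35]
```

Torque is about 0.15 Nm, which is plain knob friction. There's a 5 N side force, so I'll recentre by +1 mm in y and keep turning.

```bash
cat >> h.py <<'E'
K=K+np.array([.1,1.0])
E
python3 - <<'E'
from h import *
import pickle
o=steps(np.arange(.27,1.0,.07)); pickle.dump(o,open("o.pkl","wb"))
E
```

```text
0.27 [ 0.27 -0.17  0.14  1.65  3.3  -0.27 28.7 ]
0.34 [ 0.34 -0.17  0.14  2.08  3.08 -1.26 29.05]
0.41 [ 0.41 -0.17  0.14  2.4   3.18 -1.48 29.4 ]
0.48 [ 0.48 -0.16  0.14  3.49  2.97 -1.84 29.75]
0.55 [ 0.55 -0.19  0.15  4.1   3.94 -2.39 30.1 ]
0.62 [ 0.62 -0.17  0.15  3.71  3.48 -2.2  30.45]
0.69 [ 0.69 -0.15  0.15  3.97  3.82 -2.43 30.8 ]
0.76 [ 0.76 -0.17  0.14  4.17  3.57 -2.39 31.15]
0.83 [ 0.83 -0.12  0.13  4.47  3.73 -2.91 31.5 ]
0.9 [ 0.9  -0.12  0.11  4.83  3.8  -3.44 31.85]
0.97 [ 0.97 -0.12  0.1   5.13  3.75 -3.41 32.2 ]
```

```bash
cat >> h.py <<'E'
K=K+np.array([1.0,0.7])
E
python3 - <<'E'
from h import *
steps(np.arange(1.03,1.4,.06))
E
```

```text
1.03 [ 1.03 -0.1   0.07  2.58  2.27 -1.17 32.55]
1.09 [ 1.09 -0.07  0.07  2.73  1.74 -1.6  32.9 ]
1.15 [ 1.15 -0.06  0.06  2.66  1.78 -1.82 33.25]
1.21 [ 1.21 -0.06  0.05  3.09  1.38 -1.81 33.6 ]
1.27 [ 1.27 -0.05  0.03  3.11  0.5  -2.06 33.95]
1.33 [ 1.33 -0.03  0.02  3.91  0.37 -3.12 34.3 ]
1.39 [ 1.39 -0.01  0.01  4.64 -0.05 -3.91 34.65]
```

The torque after contact changes at 0.214 Nm/rad, matching the expected 0.216, but its sign is reversed because the reading is taken after each step settles. The jaw touched at about 0.76 rad and the press is now about 20 N, too much. I'm backing off at once to about 0.28 rad past contact.

```bash
python3 - <<'E'
from h import *
steps([1.27,1.16,1.08,1.04])
E
```

```text
1.27 [ 1.27  0.26 -0.24  5.05 -0.36 -3.65 35.02]
1.16 [ 1.16  0.24 -0.21  4.57 -0.43 -3.08 35.38]
1.08 [ 1.08  0.24 -0.2   4.23 -1.1  -2.56 35.73]
1.04 [ 1.04  0.1  -0.11  3.74 -1.2  -1.54 36.08]
```

Averaging the two turning directions cancels the friction. That gives about 17.5 N at 1.27 rad and 11–14 N at 1.08 rad, so the peak was about 22 N (under 24) and now, at 1.04 rad, it's about 10–11 N. Release, retreat and check.

```bash
python3 - <<'E'
from h import *
robot.dwell(.2); print(np.round(rd(),3))
robot.grip(1.0); robot.dwell(.1); print(np.round(rd(),3))
p=robot.state()["tcp_pos"]; robot.servo_line([*p[:2],210],velocity=120)
robot.move_ptp([*th(-120),270],down(TOOL)); robot.dwell(.2)
c=cam("wrist"); w=robot.snapshot("wrist")
for k,z in(("gauge_grip",70),("gauge",44),("knob_grip",142)):
  for d in robot.tip_of("wrist",k)[:1]:
    q=atz(c,d["uv"],z)[:2]-J; print(k,d["score"],q@D,q@N)
s=robot.snapshot("scene"); 
a=cv2.resize(s[190:310,150:310],(400,300),interpolation=cv2.INTER_CUBIC)
cv2.imwrite("pics/f6.png",np.hstack([a,cv2.resize(w,(400,300))])); print(robot.state()["time"])
E
```

```text
[ 1.04  0.07 -0.07  2.72 -1.43 -1.33 36.38]
[ 1.04  0.02 -0.   -0.2   0.22  0.05 37.62]
gauge_grip 0.89 -104.59228810157137 -0.0565360372678749
gauge 0.72 -46.79970025840814 -4.376287644400315
39.375
```

View pics/f6.png

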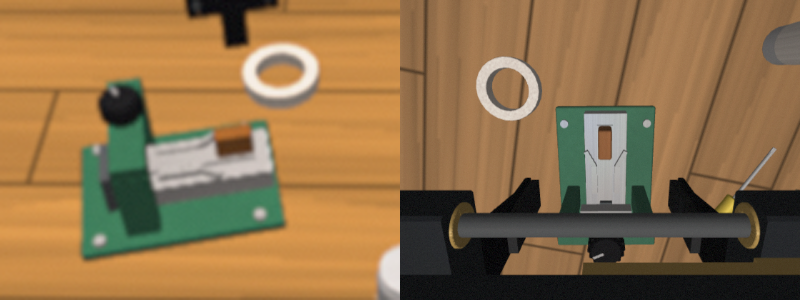

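The gauge is still home (handle at −104.6, unchanged). The knob's white mark has gone from pointing down to left, a clockwise turn of about 1 rad. The bystanders in view look untouched. Handing in.

```bash
python3 -c "
from plant import robot; print(robot.hand_in())"
```

```text
the job is handed in; nothing more can be done
None
```

I handed the job in at about 39 s: the gauge is home against the stop and released, with the jaw pressing on it at an estimated 10 N. I first overshot to an estimated 22 N, close under the 24 N limit, and backed off; both figures are worked out from the turning moment, not measured directly.

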